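# Isolate the relay test board and pull the timer relay

## Task

The timer relay on the test board has finished its run: make the board dead, then take the timer relay out. Lift the guard cover until it stays up, flip the toggle under it to off (towards the front of the board) and let the cover snap shut again; then pull the timer relay, the tall one with the dial on top, straight up out of its snug socket and set it down gently, upright on its foot, in the tray. Leave the plain relay plugged in and the things round about where they are.

Things in the scene. Friction and masses are not known exactly. Their poses are not given: they have to be found in the camera images.
- test_board: Relay test board, fixed: plywood 150 x 240 mm, grey switch box at its left end, two black relay sockets. Origin: centre of its underside; x to its back, y to its left. Socket centres at (0, -14) and (0, -82) mm, tops 40 mm above the bench; switch box 108 x 62 mm centred at (0, 84), top at 45 mm. A duct 37 mm high lies behind the sockets (x 48 to 72).
- guard (a joint): Black guard hood over the toggle, 62 mm long (board's x), 26 mm wide (y), 41 mm high (front top corner cut by 14), hinged along y at its lower back edge. 0 = shut, grows as the front end goes up and back, 1.75 rad wide open. A spring (about 1 N at the front) snaps it shut from below 1.0 rad, holds it open above 1.2. Can be pinched from above across its width (flat sides, pivots between fingers).
- guard_hinge (a point): Hinge of the guard, on its axis in the middle of its width, 49 mm above the bench, 32 mm behind the switch box's centre. It does not move on the board.
- guard_grip (a point): A point of the guard that moves with it: in the middle of its width, when shut 50 mm in front of the hinge and 24 mm above it.
- toggle (a joint): Bat handle of the supply switch under the guard: round steel lever, 10 mm thick at its end, 32 mm long, standing on the switch box, pivot 34 mm in front of the guard's hinge and 46 mm above the bench, axis along the board's y. 0 = on, leaning 0.3 rad to the back (+x); 0.6 = off, leaning 0.3 rad to the front (-x). It snaps over at its middle (0.3) and needs about 2 N at its end.
- toggle_tip (a point): Point on the toggle's centre line in its thick end, 27.5 mm from its pivot and 5 mm below its end.
- timer_relay: The taller relay: grey case 38 x 38 mm, 61 mm high, round black dial on top (68 mm in all), 0.08 to 0.15 kg. Origin: centre of the case's underside, on the socket's top. A plug foot 30 x 26 mm reaches 13 mm below into the socket, held by two sprung clips: about 15 N straight up frees it, clear after 14 mm. 30 mm free between the relays. Grip its flat sides firmly.
- plain_relay: Plain relay in the other socket, the lower of the two: a clear case 38 x 38 mm, 42 mm high, with a coil inside, with the same plug foot. Origin: centre of the case's underside. It stays plugged in. Which of the two relays is in which socket varies.
- tray: Open grey parts tray, fixed to the bench: 130 x 110 mm outside along its x and y, 34 mm high, wall and floor 3 mm. Origin: centre of its underside; z up.
- multimeter: Bystander: black meter 150 x 98 x 78 mm, lying left of the board. Origin: centre of its underside.
- side_cutters: Bystander: side cutters 170 x 60 x 16 mm, lying behind on the left. Origin: centre of the underside.
- solder_reel: Bystander: reel of solder 64 x 60 x 44 mm, standing behind. Origin: centre of its underside.
- plug_adapter: Bystander: black plug adapter 37 x 53 x 37 mm, behind. Origin: centre of its underside.
Mind the look-alikes: they are no part of the job. There is more than one size of the tray; the job needs the larger.

How it is judged:
By the outcome, as a careful person would: the job done as asked, in the order asked, and still so for the second after the job is handed in, with the robot touching nothing.
It also fails if it takes over 66 s, if anything falls off the work surface, if the arm or the gripper's body presses on something with over 40 N, if the wrist force passes 120 N, or if a joint passes its speed limit or range.

## Robot

A 6-joint arm with a two-finger parallel gripper is mounted at the origin on a cart in front of the work surface, level with it; the furniture and walls round the work are solid. World frame = base frame: x ahead of the robot, y to its left, z up, the work surface at z = 0. Lengths are in m, angles in rad, forces in N, time in s.
With the tool pointing down it reaches from about 0.325 to 0.775 m from the base axis. Payload 5.5 kg.
Tool frame: the origin (TCP) lies between the finger pads; the fingertips stand 22 mm ahead of it and the grasp point (between the pads) lies 3 mm ahead of it (tips_ahead is the distance from the TCP to the fingertips, in m); z points along the fingers, y is the line along which they close (so a half turn about z gives the same grasp; the last joint's range is limited). The gripper opens to 85 mm and grips with 20 to 120 N. Pads are 22 mm wide; open, the fingers measure 114 mm over their backs; the gripper's body (76 mm by 85 mm) begins 54 mm behind the grasp point. The pads swing forward as they close: fully open they stand 13 mm farther back than shut.
Start: joints at [-1.257, 0.091, 1.231, -0, 1.82, -0.057], TCP at [0.217, -0.559, 0.253] pointing down, gripper open.
Joint ranges: [-2.87, 2.87], [-0.86, 2.18], [0.17, 2.46], [-1.51, 4.65], [0.06, 2.69], [-2.65, 2.65]. Speed limits (rad/s): [2.57, 2.57, 3.01, 3.14, 3.14, 3.14].

## Interface

Orientations are given as [roll, pitch, yaw] about the fixed x, y, z axes, in that order (R = Rz(yaw) Ry(pitch) Rx(roll)).
In Python, from rig import get_state, snapshot, job_done, spot_in, tips_ahead gives the robot as it stands.
- The arm moves only by the shell command python3 -m crank 'ROWS' [OPENING] [FORCE]. ROWS is JSON, a list that holds one entry, the list of rows, each a list of 6 numbers: the shift along the tool's x, y, z in m, then the turn, a rotation vector about the tool's x, y, z in degrees. A call has 1 to 5 rows; each row is the pose to reach, as a shift and turn from the pose commanded when the call began, along the tool's axes at that moment; what a row does not reach only later rows make up. A row lasts 1/10 s, in which the tool goes at most 50 mm and 8.59 degrees, less where a joint would pass 70% of its speed; a pose out of reach is approached as far as the arm can. A call with a gripper value outside its range is refused whole. OPENING is the gripper command: -1 is fully open, 1 is shut, values between are in proportion, set as the call begins (- or left out, the last holds). The fingers move at their own pace and stop on an object; FORCE is the grip in N (left out, the last holds). Time passes only in rows, so rows that repeat a pose let the fingers close. It gives the time, the measured TCP pose, the force, the opening and the grip force at its end, in the units of the state.
- get_state(): the state, without advancing time (a new reading comes with each control period).
- snapshot(name): name is "scene" or "side" or "wrist"; returns a dict with "color" (480x640x3 uint8, red, green, blue), "depth" (480x640 float32, m along the optical axis (not along the pixel's ray), 0 where there is no reading), "fx", "fy", "cx", "cy" (pixels), "dist_coeffs" ([k1, k2, p1, p2, k3] as OpenCV has them; the pictures are not rectified), "R" (3x3) and "t" (3): a world point X has camera coordinates R X + t. Camera axes: x right, y down, z forward; pixel columns grow to the right and rows downward; lengths in m; the calibration is good to about 2 mm. A picture is of the moment at which its call begins.
- job_done(): hands the job in; it is judged then, once.
Trained networks look in the newest picture that a camera, given by its name, has taken for a name from the list of things; names that differ only in an ending like _2 or _b are one class to them, and where a whole thing is asked for, a point or a joint stands for the part that bears it (a point fixed in the world has none). Each returns a list of dicts, best first, with "conf" (0 to 1); they miss things now and then, are a little off and sometimes report something else, mostly with a low value. They report only what shows in the picture. A call takes as long as a camera call. They do not tell look-alikes from the thing itself.
- spot_in(camera, query): "at" ([x, y, z] in m, in the coordinates of the camera as it stood for that picture, good to about 4 mm: the middle of the surface that is visible of it).
The state is a dict: "time_s": time; "joint_pos": joint angles; "qvel": joint speeds; "effort": joint torques, N m; "eef_pos": TCP position; "orientation": TCP orientation; "contact_force": force on the tool from outside, world axes, zero at the start; "wrist_torque": the same for the moment, N m; "width": finger opening in m; "finger_force": force on a finger pad.
Only numpy, scipy, OpenCV 4.12 (cv2) and the standard library are available. Lean on these libraries where they do the work, as an engineer would, in place of code of your own. Each camera call takes 0.05 s, during which the arm holds its last target. There are 200 camera calls.

## Working session

There is one attempt and no reset: what is moved stays moved. The work goes in short steps, Python scripts to look and compute and a shell command to move; the robot and the scene stay as the last step left them, time stands still between calls to the robot, and variables do not carry over. Pictures are saved under pics/ and viewed, at most 10 in all, crops included, and the job is handed in when it is done.

```bash
ls; mkdir -p pics; cat > h.py <<'E'
import numpy as np, cv2
from rig import get_state, snapshot, job_done, spot_in, tips_ahead
def K(s): return np.array([[s['fx'],0,s['cx']],[0,s['fy'],s['cy']],[0,0,1.]])
def world(s,p): return np.array(s['R']).T@(np.array(p)-np.array(s['t']))
def px(s,X):
    r,_=cv2.Rodrigues(np.array(s['R']))
    return cv2.projectPoints(np.array(X,float).reshape(-1,1,3),r,np.array(s['t'],float),K(s),np.array(s['dist_coeffs'],float))[0].reshape(-1,2)
def cloud(s):
    v,u=np.mgrid[0:480,0:640]; p=np.stack([u,v],-1).reshape(-1,1,2).astype(float)
    n=cv2.undistortPoints(p,K(s),np.array(s['dist_coeffs'],float)).reshape(480,640,2)
    d=s['depth']; P=np.dstack([n*d[...,None],d]); W=(P-np.array(s['t']))@np.array(s['R']); W[d==0]=np.nan
    return W
def save(s,n): cv2.imwrite('pics/'+n+'.png',cv2.cvtColor(s['color'],cv2.COLOR_RGB2BGR))
E
python3 - <<'E'
from h import *
st=get_state(); print({k:np.round(v,3) for k,v in st.items()}, tips_ahead if not callable(tips_ahead) else tips_ahead())
S={}
for c in ('scene','side','wrist'):
    s=snapshot(c); S[c]=s; save(s,c+'0')
    print(c,'campos',np.round(world(s,[0,0,0]),3))
    if c=='wrist': continue
    for q in ('test_board','guard','toggle','guard_hinge','timer_relay','plain_relay','tray','multimeter'):
        for d in spot_in(c,q)[:3]:
            w=world(s,d['at']); print(c,q,round(d['conf'],2),np.round(w,3),np.round(px(s,w)[0]))
a=np.hstack([cv2.imread('pics/scene0.png'),cv2.imread('pics/side0.png')])
E
```

```text
pics
{'time_s': np.float64(0.0), 'joint_pos': array([-1.257,  0.092,  1.232,  0.   ,  1.82 , -0.057]), 'qvel': array([-0.   ,  0.   ,  0.   , -0.   ,  0.   , -0.001]), 'effort': array([ 1.0000e-03, -4.5873e+01, -4.1802e+01, -0.0000e+00,  1.2000e-02,
       -0.0000e+00]), 'eef_pos': array([ 0.217, -0.559,  0.252]), 'orientation': array([-3.14 , -0.   ,  0.371]), 'contact_force': array([ 0.262, -0.528,  0.942]), 'wrist_torque': array([ 0.027, -0.017, -0.03 ]), 'finger_force': np.float64(0.0), 'width': np.float64(0.085)} 0.022
scene campos [-0.409  0.531  0.522]
scene test_board 0.84 [0.487 0.063 0.025] [328. 261.]
scene guard 0.71 [0.5   0.11  0.076] [304. 240.]
scene guard 0.39 [ 0.497 -0.054  0.076] [376. 228.]
scene guard 0.24 [0.486 0.061 0.027] [328. 261.]
scene guard_hinge 0.76 [0.484 0.063 0.025] [328. 262.]
scene timer_relay 0.65 [ 0.498 -0.051  0.077] [374. 228.]
scene tray 0.67 [0.499 0.011 0.067] [348. 237.]
scene tray 0.61 [0.404 0.397 0.046] [170. 307.]
scene multimeter 0.79 [0.403 0.396 0.042] [171. 310.]
scene multimeter 0.62 [ 0.495 -0.052  0.072] [375. 230.]
side campos [0.512 1.057 0.944]
side test_board 0.77 [0.516 0.097 0.03 ] [333. 277.]
side test_board 0.18 [0.511 0.116 0.082] [336. 266.]
side guard 0.77 [0.517 0.127 0.078] [333. 271.]
side guard_hinge 0.92 [0.524 0.101 0.028] [330. 279.]
side timer_relay 0.8 [ 0.52  -0.045  0.094] [333. 214.]
side timer_relay 0.24 [0.515 0.118 0.082] [334. 266.]
side plain_relay 0.76 [0.518 0.026 0.074] [333. 241.]
side tray 0.94 [ 0.36  -0.321  0.009] [394. 177.]
side tray 0.61 [ 0.547 -0.315  0.013] [325. 175.]
side tray 0.5 [ 0.707 -0.209  0.027] [261. 193.]
side multimeter 0.82 [0.438 0.41  0.043] [374. 396.]
wrist campos [ 0.29  -0.531  0.375]
```

View pics/scene0.png

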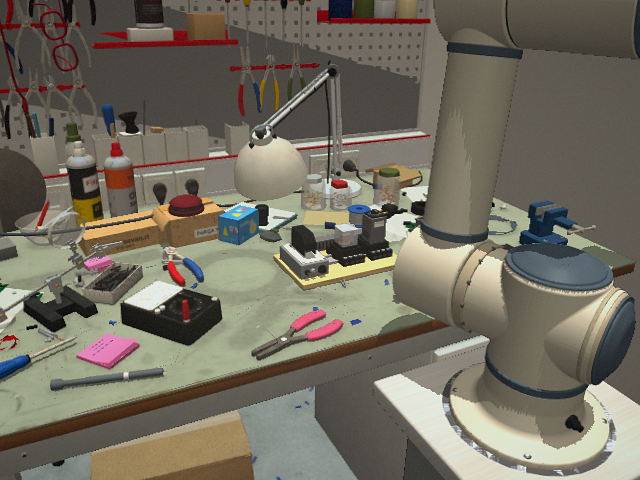

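View pics/side0.png

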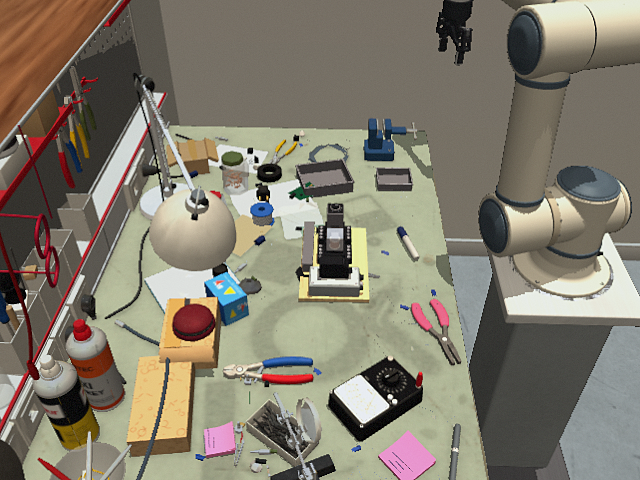

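The scene view shows the board at about (335,258), with the guard at (300,237), the plain relay at (347,235) and the timer with its dial at (375,225). The side view shows two trays: the larger at (325,177) and the smaller at (394,179). Larger one fits the job. Next I check the lamp's clearance, the tray sizes and the board's yaw from depth.

```bash
python3 - <<'E'
from h import *
for c in ('side','scene'):
    s=snapshot(c); W=cloud(s)
    x,y,z=W[...,0],W[...,1],W[...,2]
    m=(z>0.13)&(x>0.3)&(x<0.85)&(y>-0.5)&(y<0.5)
    if c=='scene': m[:, 390:]=False
    P=W[m]; 
    if len(P): print(c,'tall',len(P),P.min(0).round(3),P.max(0).round(3),np.percentile(P,5,axis=0).round(3))
    if c=='side':
        hsv=cv2.cvtColor(s['color'],cv2.COLOR_RGB2HSV)
        m=(z>0.004)&(z<0.03)&(hsv[...,1]>60)&(hsv[...,0]>15)&(hsv[...,0]<35)&(abs(y-0.05)<0.2)&(abs(x-0.5)<.15)
        print('ply',m.sum(),cv2.minAreaRect((W[m][:,:2]*1000).astype(np.float32)),np.median(z[m]))
        for (u0,v0,u1,v1) in ((285,150,362,200),(368,160,418,196)):
            w=W[v0:v1,u0:u1].reshape(-1,3); w=w[(w[:,2]>0.022)&(w[:,2]<0.045)]
            r=cv2.minAreaRect((w[:,:2]*1000).astype(np.float32)); print('tray',len(w),r,np.percentile(w[:,2],[50,95]))
        st=[]
        for b in ((0,.2),): pass
        m=(z>.06)&(abs(x-.5)<.1)&(y>-.12)&(y<.2)
        for lo,hi in ((-.12,-.02),(-.02,.06),(.06,.2)):
            w=W[m&(y>lo)&(y<hi)]; print(lo,hi,len(w),np.percentile(w,[2,50,98],axis=0).round(3).tolist())
E
```

```text
side tall 3853 [ 0.728 -0.026  0.13 ] [0.85  0.149 0.283] [0.739 0.033 0.136]
ply 1503 ((515.8614501953125, 22.089111328125), (152.5964813232422, 248.2747802734375), 0.9566782712936401) 0.012791885460239823
tray 579 ((550.1914672851562, -299.25457763671875), (136.37313842773438, 130.48582458496094), 16.531517028808594) [0.03123562 0.03751515]
tray 134 ((363.92572021484375, -306.60638427734375), (92.47652435302734, 86.68428802490234), 2.078368663787842) [0.02448828 0.02749497]
-0.12 -0.02 389 [[0.498, -0.072, 0.061], [0.517, -0.043, 0.095], [0.534, -0.036, 0.11]]
-0.02 0.06 300 [[0.499, -0.008, 0.061], [0.517, 0.022, 0.081], [0.534, 0.031, 0.086]]
0.06 0.2 580 [[0.481, 0.093, 0.061], [0.517, 0.117, 0.084], [0.546, 0.122, 0.094]]
scene tall 2994 [ 0.722 -0.03   0.13 ] [0.85  0.145 0.287] [0.733 0.002 0.135]
```

```bash
cat > rel.py <<'E'
# prints shift+turn (tool axes) from the present pose to x y z roll pitch yaw(deg)
import sys
from h import *
from scipy.spatial.transform import Rotation as Ro
a=[float(v) for v in sys.argv[1:]]
s=get_state(); R=Ro.from_euler('xyz',s['orientation'])
T=Ro.from_euler('xyz',a[3:6],degrees=True)
print(np.round(R.inv().apply(np.array(a[:3])-s['eef_pos']),4).tolist(), np.round((R.inv()*T).as_rotvec(degrees=True),2).tolist(),'t',s['time_s'])
E
python3 -m crank '[[[0.403,-0.475,-0.08,0,0,20.3],[0.403,-0.475,-0.08,0,0,20.3],[0.403,-0.475,-0.08,0,0,20.3],[0.403,-0.475,-0.08,0,0,20.3],[0.403,-0.475,-0.08,0,0,20.3]]]'
python3 rel.py 0.42 0.03 0.33 180 0 1
```

```text
time_s: 1.55
eef_pos: [0.2986, -0.323, 0.2854]
orientation: [3.141, -0.001, 0.016]
contact_force: [0.5, 0.3, 0.6]
width: 0.0856
finger_force: 0.0
[0.127, -0.351, -0.0446] [0.02, -0.03, -0.09] t 1.55
```

```bash
python3 -m crank '[[[0.127,-0.351,-0.045,0,0,0],[0.127,-0.351,-0.045,0,0,0],[0.127,-0.351,-0.045,0,0,0],[0.127,-0.351,-0.045,0,0,0],[0.127,-0.351,-0.045,0,0,0]]]' >/dev/null
python3 rel.py 0.42 0.03 0.33 180 0 1
```

```text
[0.0429, -0.1175, -0.0143] [0.03, -0.08, -0.08] t 2.05
```

```bash
python3 -m crank '[[[0.042,-0.113,-0.014,0,0,0],[0.042,-0.113,-0.014,0,0,0],[0.042,-0.113,-0.014,0,0,0],[0.042,-0.113,-0.014,0,0,0],[0.042,-0.113,-0.014,0,0,0]]]' 
python3 - <<'E'
from h import *
s=snapshot('wrist'); save(s,'w1'); W=cloud(s)
for q in ('test_board','guard','guard_hinge','toggle','guard_grip','timer_relay','plain_relay'):
    for d in spot_in('wrist',q)[:2]:
        w=world(s,d['at']); print(q,round(d['conf'],2),np.round(w,3),np.round(px(s,w)[0]))
x,y,z=W[...,0],W[...,1],W[...,2]
for n,lo,hi,y0,y1 in (('guard',.085,.1,.06,.16),('plain',.078,.09,-.04,.045),('timer',.096,.115,-.12,-.02),('box',.04,.05,.05,.17)):
    m=(z>lo)&(z<hi)&(y>y0)&(y<y1)&(abs(x-.5)<.12); print(n,m.sum(),cv2.minAreaRect((W[m][:,:2]*1000).astype(np.float32)) if m.any() else '',np.median(z[m]))
hsv=cv2.cvtColor(s['color'],cv2.COLOR_RGB2HSV)
m=(z>0.004)&(z<0.03)&(hsv[...,1]>60)&(hsv[...,0]>15)&(hsv[...,0]<35)&(abs(y-0.03)<0.2)&(abs(x-.5)<.12)
print('ply',m.sum(),cv2.minAreaRect((W[m][:,:2]*1000).astype(np.float32)),np.median(z[m]))
E
```

```text
time_s: 2.55
eef_pos: [0.419, 0.0236, 0.329]
orientation: [3.141, 0.0, 0.018]
contact_force: [-0.4, 0.2, -0.2]
width: 0.0854
finger_force: 0.0
test_board 0.58 [0.524 0.036 0.031] [313.  93.]
test_board 0.2 [0.587 0.343 0.016] [30. 34.]
guard 0.63 [0.517 0.101 0.092] [238.  96.]
guard_hinge 0.57 [0.516 0.034 0.026] [315. 101.]
guard_hinge 0.46 [0.424 0.361 0.044] [ 22. 188.]
guard_grip 0.77 [0.513 0.103 0.091] [237. 101.]
timer_relay 0.79 [ 0.517 -0.054  0.1  ] [415.  99.]
plain_relay 0.81 [0.516 0.011 0.082] [339.  99.]
plain_relay 0.55 [ 0.54  -0.295 -0.   ] [602.  91.]
guard 1904 ((520.2130126953125, 105.78302764892578), (54.65231704711914, 27.134553909301758), 1.0500953197479248) 0.09067653730294879
plain 1680 ((517.513427734375, 7.353191375732422), (35.88391876220703, 36.92475509643555), 1.2642651796340942) 0.08272104759368942
timer 1933 ((518.3685913085938, -60.06986999511719), (38.184879302978516, 38.06680679321289), 0.7286159992218018) 0.10188228199969547
box 4022 ((522.8236083984375, 93.9758071899414), (121.56619262695312, 86.88951110839844), 0.7995572686195374) 0.04553872356793306
ply 10655 ((524.3449096679688, 18.313369750976562), (165.1751708984375, 247.04380798339844), 1.0819907188415527) 0.012894261104604919
```

View pics/w1.png

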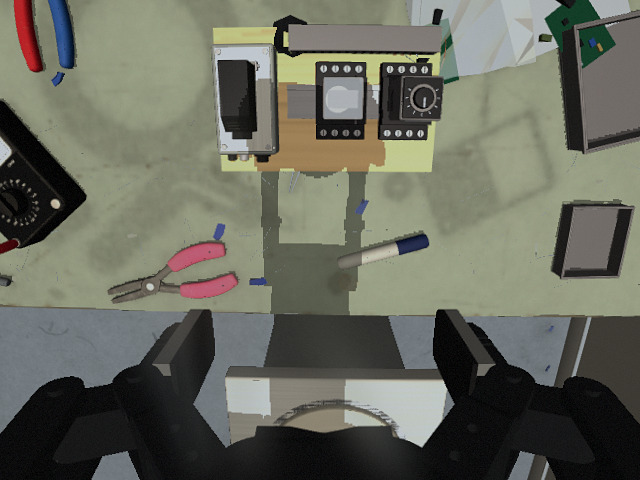

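The wrist view shows the guard at (237,97), the plain relay at (340,97), the timer with its dial at (420,97), and trays at right, large (610,85) and small (595,240). The board's centre comes out at (0.517, 0.0216) with 1.0° yaw. All heights match the text: guard 91, plain 83, timer 102 mm.

```bash
python3 rel.py 0.4975 0.1055 0.15 180 0 1;  python3 -m crank '[[[0.080,-0.080,0.15,0,0,0],[0.080,-0.080,0.15,0,0,0],[0.080,-0.080,0.15,0,0,0],[0.080,-0.080,0.15,0,0,0],[0.080,-0.080,0.15,0,0,0]]]' -0.06 20
python3 rel.py 0.4975 0.1055 0.076 180 0 1; python3 -c "
from h import *
import rig;print(tips_ahead)
s=snapshot('wrist'); save(s,'w2'); W=cloud(s); z=W[...,2];x=W[...,0];y=W[...,1]
m=(z>.075)&(z<.1)&(abs(y-.105)<.03)&(x<.56)&(x>.46); P=W[m];print(m.sum(),cv2.minAreaRect((P[:,:2]*1000).astype('f4')),np.median(P[:,2]))
m=(abs(x-.585)<.02)&(abs(y-.075)<.02);print('blackthing',np.nanpercentile(z[m],[5,50,99]) if m.any() else '')
for k in ('guard','guard_grip'):
  for d in spot_in('wrist',k)[:1]: print(k,d['conf'],world(s,d['at']).round(3))"
```

```text
[0.0797, -0.0814, 0.1791] [0.0, -0.01, -0.13] t 2.95
time_s: 3.45
eef_pos: [0.4964, 0.1058, 0.1724]
orientation: [3.141, 0.01, 0.018]
contact_force: [-1.0, -0.1, -0.4]
width: 0.0453
finger_force: 0.0
[0.002, 0.0003, 0.0964] [0.04, 0.58, 0.03] t 3.45
0.022
4657 ((517.3036499023438, 105.5658187866211), (62.156436920166016, 26.073204040527344), 0.8406583666801453) 0.09068275187573345
blackthing [0.00043989 0.01302905 0.04574491]
guard 0.89 [0.523 0.104 0.09 ]
guard_grip 0.59 [0.518 0.108 0.089]
```

```bash
python3 -m crank '[[[0.002,0,0.046,0,0.3,0],[0.002,0,0.085,0,0.6,0],[0.002,0,0.092,0,0.6,0],[0.002,0,0.092,0,0.6,0]]]'
python3 -m crank '[[[0,0,0,0,0,0],[0,0,0,0,0,0],[0,0,0,0,0,0],[0,0,0,0,0,0]]]' 1 25; python3 rel.py 0.498 0.1055 0.080 180 0 1
```

```text
time_s: 4.0
eef_pos: [0.4997, 0.1043, 0.088]
orientation: [3.142, -0.011, 0.016]
contact_force: [0.3, 0.1, 0.4]
width: 0.0451
finger_force: 0.0
time_s: 4.4
eef_pos: [0.5014, 0.1052, 0.0908]
orientation: [-3.141, -0.016, 0.016]
contact_force: [-3.6, 0.2, 6.9]
width: 0.0253
finger_force: 30.9
[-0.0035, -0.0003, 0.0107] [-0.05, -0.9, -0.06] t 4.4
```

```bash
python3 -m crank '[[[0.006,0,-0.007,0,0,0],[0.014,0,-0.014,0,0,0],[0.023,0,-0.019,0,0,0],[0.032,0,-0.0225,0,0,0],[0.032,0,-0.0225,0,0,0]]]'
```

```text
time_s: 4.9
eef_pos: [0.5317, 0.1057, 0.1101]
orientation: [-3.141, -0.009, 0.017]
contact_force: [-3.0, 1.8, -1.5]
width: 0.0251
finger_force: 28.7
```

```bash
python3 - <<'E'
from h import *
s=snapshot('side'); save(s,'s1'); u,v=px(s,[.52,.105,.09])[0].astype(int)
c=cv2.imread('pics/s1.png')[v-60:v+60,u-80:u+80]; cv2.imwrite('pics/s1c.png',cv2.resize(c,None,fx=5,fy=5,interpolation=2))
E
```

```text
(no output)
```

View pics/s1c.png

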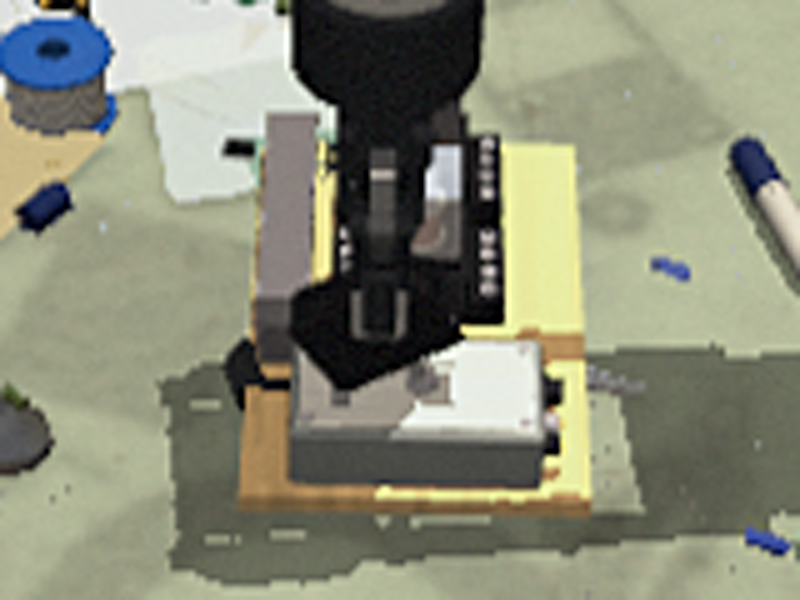

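The crop shows the hood at (370,320) held between the fingers and lifted by about 40°. I carry on along the arc.

```bash
python3 -m crank '[[[0.010,0,-0.0015,0,0,0],[0.020,0,-0.0017,0,0,0],[0.030,0,0.0005,0,0,0],[0.039,0,0.0036,0,0,0],[0.046,0,0.0075,0,0,0]]]'; python3 -m crank '[[[0,0,0,0,0,0],[0,0,0,0,0,0]]]'
```

```text
time_s: 5.45
eef_pos: [0.5783, 0.1064, 0.1043]
orientation: [-3.141, -0.012, 0.017]
contact_force: [-4.5, 1.5, 4.7]
width: 0.0251
finger_force: 28.9
time_s: 5.65
eef_pos: [0.5788, 0.1063, 0.104]
orientation: [-3.141, -0.014, 0.017]
contact_force: [1.2, 1.8, 2.6]
width: 0.0254
finger_force: 28.6
```

```bash
python3 -m crank '[[[0,0,0,0,0,0],[0,0,0,0,0,0],[0,0,0,0,0,0],[0,0,-0.04,0,0,0],[0,0,-0.085,0,0,0]]]' -0.06; python3 -m crank '[[[-0.05,0,0,0,0,0],[-0.10,0,0,0,0,0],[-0.13,0,0,0,0,0],[-0.13,0,0,0,0,0]]]'
python3 - <<'E'
from h import *
s=snapshot('side'); save(s,'s2'); u,v=px(s,[.53,.105,.07])[0].astype(int)
a=cv2.resize(cv2.imread('pics/s2.png')[v-50:v+50,u-60:u+60],(480,400),interpolation=2)
s=snapshot('wrist'); save(s,'w3'); W=cloud(s)
p=px(s,[.52,.105,.07])[0].astype(int); print(p)
u0=max(p[0]-100,0);v0=max(p[1]-130,0)
b=cv2.resize(cv2.imread('pics/w3.png')[v0:v0+250,u0:u0+200],(320,400)); cv2.imwrite('pics/j1.png',np.hstack([a,b]))
for k in ('guard','toggle','toggle_tip','guard_grip'):
  for d in spot_in('wrist',k)[:2]: print(k,round(d['conf'],2),world(s,d['at']).round(3))
x,y,z=np.moveaxis(W,-1,0)
m=(z>.066)&(z<.09)&(abs(y-.105)<.012)&(x<.54)&(x>.49); print('toggle',m.sum(),np.percentile(W[m],[5,50,95],axis=0).round(4).tolist() if m.any() else '')
m=(z>.09)&(abs(y-.105)<.03)&(x>.5); print('guard',m.sum(),np.percentile(W[m],[2,50,98],axis=0).round(4).tolist() if m.any() else '')
print(get_state()['eef_pos'],get_state()['time_s'])
E
```

```text
time_s: 6.15
eef_pos: [0.5754, 0.1058, 0.1859]
orientation: [3.141, -0.005, 0.016]
contact_force: [1.9, -0.2, 0.4]
width: 0.0453
finger_force: 0.0
time_s: 6.55
eef_pos: [0.4443, 0.104, 0.1868]
orientation: [-3.142, -0.011, 0.017]
contact_force: [1.0, 0.4, 0.7]
width: 0.045
finger_force: 0.0
[323 129]
guard 0.62 [0.572 0.104 0.11 ]
toggle 0.64 [0.522 0.106 0.076]
toggle_tip 0.7 [0.522 0.108 0.07 ]
toggle 259 [[0.5167, 0.1019, 0.0693], [0.5219, 0.1056, 0.076], [0.526, 0.1097, 0.0779]]
guard 1725 [[0.5563, 0.0937, 0.0938], [0.5719, 0.1064, 0.1087], [0.5804, 0.119, 0.1162]]
[0.44746668 0.10392329 0.18628281] 6.85
```

View pics/j1.png

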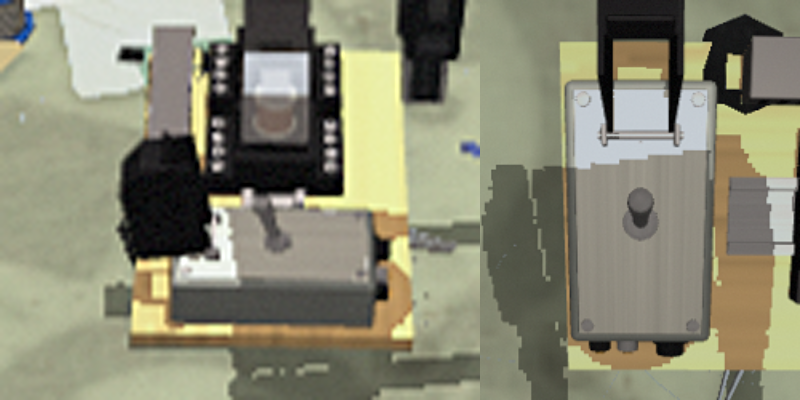

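The crops show the hood wide open, tilted back at (165,195), with the grey bat handle at (265,225) and (640,205) leaning to the back (on). The measured tip is (0.522, 0.1056, 0.076), as expected.

```bash
python3 -m crank '[[[0.045,-0.0015,0.02,0,-0.6,0],[0.074,-0.0015,0.04,0,-0.6,0],[0.074,-0.0015,0.08,0,-0.6,0],[0.074,-0.0015,0.08,0,-0.6,0],[0.074,-0.0015,0.08,0,-0.6,0]]]' 0.3;python3 rel.py 0.522 0.1056 0.080 180 0 1
```

```text
time_s: 7.35
eef_pos: [0.5211, 0.1066, 0.1065]
orientation: [3.141, 0.003, 0.016]
contact_force: [0.1, 0.2, 1.4]
width: 0.0296
finger_force: 0.0
[0.0009, 0.001, 0.0265] [0.02, 0.19, -0.06] t 7.35
```

```bash
python3 -m crank '[[[0.001,0.001,0.0135,0,0,0],[0.001,0.001,0.0265,0,0,0],[0.001,0.001,0.0265,0,0,0],[0.001,0.001,0.0265,0,0,0]]]';python3 -m crank '[[[0,0,0,0,0,0],[0,0,0,0,0,0],[0,0,0,0,0,0]]]' 1 20
```

```text
time_s: 7.75
eef_pos: [0.5224, 0.1058, 0.0809]
orientation: [-3.142, 0.0, 0.017]
contact_force: [1.2, 0.4, 0.2]
width: 0.0299
finger_force: 0.0
time_s: 8.05
eef_pos: [0.5229, 0.1057, 0.0816]
orientation: [3.141, -0.001, 0.016]
contact_force: [-0.4, -0.4, 1.6]
width: 0.0078
finger_force: 19.6
```

```bash
python3 -m crank '[[[-0.005,0,-0.0007,0,0,0],[-0.010,0,-0.001,0,0,0],[-0.015,0,-0.0005,0,0,0],[-0.018,0,0,0,0,0],[-0.018,0,0,0,0,0]]]'; python3 -m crank '[[[0,0,0,0,0,0],[0,0,0,0,0,0],[0,0,-0.03,0,0,0],[0,0,-0.08,0,0,0],[0,0,-0.1,0,0,0]]]' 0.3
python3 - <<'E'
from h import *
s=snapshot('wrist'); W=cloud(s)
for k in ('toggle','toggle_tip'):
  for d in spot_in('wrist',k)[:2]: print(k,round(d['conf'],2),world(s,d['at']).round(3))
x,y,z=np.moveaxis(W,-1,0)
m=(z>.06)&(z<.09)&(abs(y-.105)<.012)&(x<.54)&(x>.49); print('toggle',m.sum(),np.percentile(W[m],[5,50,95],axis=0).round(4).tolist() if m.any() else '')
s=snapshot('side'); W=cloud(s); x,y,z=np.moveaxis(W,-1,0)
m=(z>.062)&(z<.1)&(abs(y-.105)<.015)&(x<.54)&(x>.49); print('toggle',m.sum(),np.percentile(W[m],[5,50,95],axis=0).round(4).tolist() if m.any() else '')
for k in ('toggle_tip','guard'):
  for d in spot_in('side',k)[:2]: print(k,round(d['conf'],2),world(s,d['at']).round(3))
E
python3 rel.py 0.568 0.1062 0.19 180 0 1
```

```text
time_s: 8.55
eef_pos: [0.5058, 0.1054, 0.0815]
orientation: [-3.142, -0.005, 0.016]
contact_force: [8.9, -0.9, 0.4]
width: 0.0081
finger_force: 19.6
time_s: 9.05
eef_pos: [0.5049, 0.1058, 0.1849]
orientation: [-3.141, -0.003, 0.017]
contact_force: [1.2, -0.2, 1.0]
width: 0.0301
finger_force: 0.0
toggle 0.7 [0.509 0.104 0.073]
toggle_tip 0.56 [0.513 0.108 0.07 ]
toggle 291 [[0.5029, 0.1017, 0.0622], [0.509, 0.1056, 0.0751], [0.5125, 0.1094, 0.0777]]
toggle 30 [[0.5012, 0.1057, 0.0633], [0.5064, 0.1097, 0.0732], [0.5106, 0.1126, 0.0783]]
guard 0.81 [0.57  0.128 0.087]
guard 0.74 [0.508 0.108 0.068]
[0.0644, 0.0003, -0.0118] [0.02, 0.23, -0.04] t 9.35
```

Toggle tip has moved from x=0.522 to 0.508, which mirrors the pivot at 0.514, so it is off. Now I grip the raised hood and bring it below 1.0 rad.

```bash
python3 -m crank '[[[0.045,0,0,0,0,0],[0.065,0,0.01,0,0,0],[0.065,0,0.05,0,0,0],[0.065,0,0.084,0,0,0],[0.065,0,0.084,0,0,0]]]' -0.06;python3 -m crank '[[[0,0,0,0,0,0],[0,0,0,0,0,0],[0,0,0,0,0,0],[0,0,0,0,0,0]]]' 1 25
```

```text
time_s: 9.85
eef_pos: [0.5653, 0.106, 0.0882]
orientation: [3.14, 0.015, 0.016]
contact_force: [-0.3, -0.5, -0.9]
width: 0.0454
finger_force: 0.0
time_s: 10.25
eef_pos: [0.5694, 0.1065, 0.0973]
orientation: [3.141, 0.0, 0.016]
contact_force: [-1.6, -1.4, -5.6]
width: 0.0255
finger_force: 32.2
```

```bash
python3 -m crank '[[[-0.008,0,-0.003,0,0,0],[-0.017,0,-0.0047,0,0,0],[-0.026,0,-0.0047,0,0,0],[-0.034,0,-0.0035,0,0,0],[-0.042,0,-0.0005,0,0,0]]]'; python3 -m crank '[[[-0.006,0,0.003,0,0,0],[-0.01,0,0.0065,0,0,0],[-0.01,0,0.0065,0,0,0]]]'; python3 -m crank '[[[0,0,0,0,0,0],[0,0,0,0,0,0],[0,0,0,0,0,0],[0,0,-0.04,0,0,0],[0,0,-0.08,0,0,0]]]' -0.06
python3 - <<'E'
from h import *
s=snapshot('wrist'); W=cloud(s); x,y,z=np.moveaxis(W,-1,0)
m=(z>.065)&(z<.15)&(abs(y-.105)<.03)&(x<.6)&(x>.45); P=W[m]; print('guard',m.sum(),cv2.minAreaRect((P[:,:2]*1000).astype('f4')),np.percentile(P[:,2],[50,98]))
m=(z>.096)&(z<.115)&(y<-.02)&(y>-.1)&(abs(x-.52)<.04); print('timer',m.sum(),cv2.minAreaRect((W[m][:,:2]*1000).astype('f4')) if m.any() else '')
for k in ('guard','toggle','timer_relay'):
  for d in spot_in('wrist',k)[:2]: print(k,round(d['conf'],2),world(s,d['at']).round(3))
s=snapshot('side'); W=cloud(s); x,y,z=np.moveaxis(W,-1,0)
m=(z>.06)&(z<.12)&(abs(y-.105)<.03)&(x<.6)&(x>.45); P=W[m]; print('side guard',m.sum(),np.percentile(P,[2,50,98],axis=0).round(3).tolist())
E
```

```text
time_s: 10.75
eef_pos: [0.5308, 0.1058, 0.1019]
orientation: [-3.141, -0.012, 0.016]
contact_force: [6.0, -2.3, 4.9]
width: 0.0254
finger_force: 31.0
time_s: 11.05
eef_pos: [0.5206, 0.1057, 0.097]
orientation: [-3.141, -0.013, 0.016]
contact_force: [0.9, -2.2, 9.9]
width: 0.0255
finger_force: 33.3
time_s: 11.55
eef_pos: [0.5164, 0.1056, 0.1698]
orientation: [3.141, 0.005, 0.017]
contact_force: [0.9, 0.1, 0.7]
width: 0.0453
finger_force: 0.0
guard 4398 ((514.2422485351562, 105.46713256835938), (68.38380432128906, 26.073057174682617), 0.8480274677276611) [0.09069889 0.09205384]
timer 3518 ((519.4588623046875, -58.16848373413086), (37.67756271362305, 37.154083251953125), 3.065323829650879)
guard 0.74 [0.521 0.106 0.092]
guard 0.41 [0.541 0.042 0.036]
toggle 0.75 [ 0.521 -0.041  0.089]
timer_relay 0.73 [ 0.523 -0.039  0.09 ]
timer_relay 0.65 [ 0.676 -0.111  0.007]
side guard 583 [[0.481, 0.093, 0.061], [0.517, 0.117, 0.084], [0.546, 0.123, 0.094]]
```

The guard is shut again: its outline and side-view numbers match the ones from the start. Next I move over the timer relay.

```bash
python3 -m crank '[[[0.0,0.05,-0.01,0,0,0],[-0.02,0.1,-0.01,0,0,0],[-0.04,0.15,-0.01,0,0,0],[-0.04,0.165,-0.01,0,0,0],[-0.04,0.165,-0.01,0,0,0]]]' -0.22 70
python3 - <<'E'
from h import *
s=snapshot('wrist'); save(s,'w4'); W=cloud(s); x,y,z=np.moveaxis(W,-1,0)
for n,a,b in (('case',.099,.1035),('dial',.105,.112)):
  m=(z>a)&(z<b)&(y<-.02)&(y>-.1)&(abs(x-.52)<.04); print(n,m.sum(),cv2.minAreaRect((W[m][:,:2]*1000).astype('f4')) if m.any() else '',np.median(z[m]))
m=(z>.028)&(z<.04)&(y<-.22)&(y>-.4)&(x>.46)&(x<.65); print('tray',m.sum(),cv2.minAreaRect((W[m][:,:2]*1000).astype('f4')) if m.sum()>5 else '')
for k in ('timer_relay','plain_relay','tray'):
  for d in spot_in('wrist',k)[:2]: print(k,round(d['conf'],2),world(s,d['at']).round(3),px(s,world(s,d['at']))[0].round())
im=cv2.imread('pics/w4.png'); p=px(s,[.5185,-.06,.1])[0].astype(int); print(p)
cv2.imwrite('pics/w4c.png',cv2.resize(im[max(p[1]-150,0):p[1]+150,max(p[0]-200,0):p[0]+200],None,fx=1.8,fy=1.8))
E
python3 rel.py 0.5185 -0.0600 0.083 180 0 1
```

```text
time_s: 12.3
eef_pos: [0.479, -0.0625, 0.1788]
orientation: [3.141, 0.003, 0.012]
contact_force: [-0.2, 0.4, 0.1]
width: 0.052
finger_force: 0.0
case 3002 ((518.53076171875, -60.30241394042969), (35.67453384399414, 36.366485595703125), 0.7783552408218384) 0.10175249341479227
dial 916 ((519.1587524414062, -59.87010955810547), (18.464426040649414, 18.00485610961914), 47.234893798828125) 0.10859619644940419
tray 2723 ((541.4888305664062, -266.53094482421875), (134.3886260986328, 48.2332878112793), 15.387890815734863)
timer_relay 0.77 [ 0.52  -0.059  0.099] [319. 191.]
timer_relay 0.58 [ 0.536 -0.275  0.002] [593. 155.]
plain_relay 0.91 [0.521 0.008 0.084] [201. 185.]
tray 0.85 [ 0.536 -0.281 -0.001] [597. 155.]
tray 0.66 [ 0.36  -0.315  0.009] [595. 352.]
[319 195]
[0.0385, 0.0017, 0.0967] [-0.05, 0.1, -0.0] t 12.5
```

View pics/w4c.png

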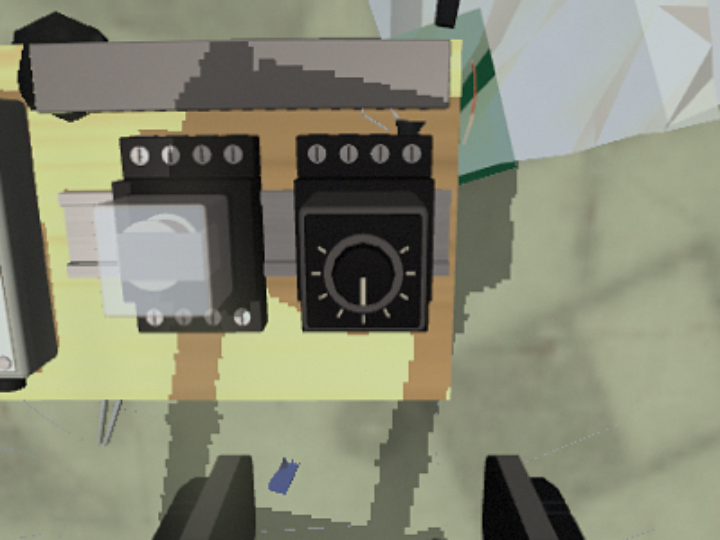

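The crop shows both relays. At (165,255) is the clear case with the coil, which is the plain one. At (365,268) is the black-topped relay with the dial, 102/109 mm high, so this is the timer. I go over it, settle, then go down.

```bash
python3 -m crank '[[[0.039,0.0017,0.03,0,0,0],[0.039,0.0017,0.05,0,0,0],[0.039,0.0017,0.05,0,0,0],[0.039,0.0017,0.05,0,0,0]]]'; python3 rel.py 0.5188 -0.0600 0.083 180 0 1
```

```text
time_s: 12.9
eef_pos: [0.5191, -0.06, 0.1306]
orientation: [-3.141, 0.001, 0.018]
contact_force: [-0.7, 0.6, -0.0]
width: 0.0522
finger_force: 0.0
[-0.0003, 0.0, 0.0476] [-0.02, 0.08, 0.04] t 12.9
```

```bash
python3 -m crank '[[[0,0,0.025,0,0,0],[0,0,0.047,0,0,0],[0,0,0.047,0,0,0],[0,0,0.047,0,0,0]]]'; python3 -m crank '[[[0,0,0,0,0,0],[0,0,0,0,0,0],[0,0,0,0,0,0],[0,0,0,0,0,0]]]' 1 70; python3 rel.py 0.5188 -0.0600 0.083 180 0 1
```

```text
time_s: 13.3
eef_pos: [0.5198, -0.0608, 0.0858]
orientation: [3.141, -0.002, 0.017]
contact_force: [-0.1, 0.0, 0.0]
width: 0.052
finger_force: 0.0
time_s: 13.7
eef_pos: [0.5205, -0.0609, 0.0866]
orientation: [3.141, -0.004, 0.017]
contact_force: [-1.8, 2.5, 6.8]
width: 0.0375
finger_force: 71.0
[-0.0017, -0.0009, 0.0036] [0.02, -0.23, -0.04] t 13.7
```

Gripped at 37.5 mm. Now straight up, gradually.

```bash
python3 -m crank '[[[-0.0005,0,-0.004,0,0,0],[-0.0005,0,-0.009,0,0,0],[-0.0005,0,-0.014,0,0,0],[-0.0005,0,-0.019,0,0,0],[-0.0005,0,-0.025,0,0,0]]]'; python3 -m crank '[[[0,0,-0.03,0,0,0],[0,0,-0.06,0,0,0],[0,0,-0.09,0,0,0],[0,0,-0.09,0,0,0],[0,0,-0.09,0,0,0]]]'
```

```text
time_s: 14.2
eef_pos: [0.5185, -0.0611, 0.1094]
orientation: [3.141, 0.001, 0.016]
contact_force: [0.2, -0.6, -1.2]
width: 0.0372
finger_force: 75.9
time_s: 14.7
eef_pos: [0.519, -0.0611, 0.1998]
orientation: [3.141, -0.002, 0.016]
contact_force: [-0.2, 0.9, -1.6]
width: 0.0373
finger_force: 76.0
```

```bash
python3 -m crank '[[[-0.01,0.05,-0.01,0,0,0],[-0.02,0.1,-0.02,0,0,0],[-0.04,0.15,-0.03,0,0,0],[-0.06,0.19,-0.03,0,0,0],[-0.06,0.19,-0.03,0,0,0]]]'
python3 - <<'E'
from h import *
s=snapshot('wrist'); save(s,'w5'); W=cloud(s); x,y,z=np.moveaxis(W,-1,0)
m=(z>.030)&(z<.038)&(y<-.2)&(y>-.42)&(x>.45)&(x<.66); print('tray',m.sum(),cv2.minAreaRect((W[m][:,:2]*1000).astype('f4')),np.median(z[m]))
f=(z>-.002)&(z<.008)&(abs(y+.3)<.03)&(abs(x-.55)<.03); print('floor',np.median(z[f]))
for d in spot_in('wrist','tray')[:2]: print(round(d['conf'],2),world(s,d['at']).round(3),px(s,world(s,d['at']))[0].round())
print(px(s,[.55,-.3,.03])[0])
s=snapshot('side'); save(s,'s5'); W=cloud(s); x,y,z=np.moveaxis(W,-1,0)
m=(z>.030)&(z<.038)&(y<-.2)&(y>-.42)&(x>.45)&(x<.66); print('tray side',m.sum(),cv2.minAreaRect((W[m][:,:2]*1000).astype('f4')),np.median(z[m]))
print(get_state()['eef_pos'])
E
```

```text
time_s: 15.2
eef_pos: [0.4591, -0.2564, 0.2271]
orientation: [3.141, 0.004, 0.01]
contact_force: [-0.4, 0.8, -0.6]
width: 0.0372
finger_force: 76.0
tray 4382 ((550.4945068359375, -299.61065673828125), (134.70166015625, 114.5259780883789), 15.770624160766602) 0.03452124554929638
floor 0.0037975541825587913
0.89 [ 0.549 -0.312  0.003] [389. 106.]
0.68 [ 0.388 -0.331  0.006] [399. 280.]
[379.54270971 103.43655607]
tray side 320 ((549.5750122070312, -298.3379211425781), (135.09991455078125, 124.29789733886719), 15.953572273254395) 0.033745863817817266
[ 0.46149424 -0.25173792  0.22720046]
```

View pics/w5.png

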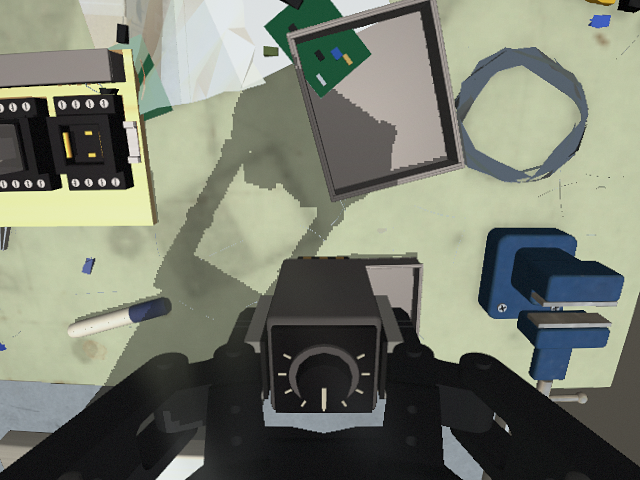

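The wrist view shows the timer held upright at (325,370), its empty socket at (88,143), and the larger tray at (378,100). That tray fits as 134.7 x 114.5 mm, and its rim is at 34 mm. A green PCB sits near its left back corner at (325,50). I check the PCB's height, and the relay's foot in the grip.

```bash
python3 - <<'E'
from h import *
s=snapshot('wrist'); W=cloud(s); hsv=cv2.cvtColor(s['color'],cv2.COLOR_RGB2HSV)
x,y,z=np.moveaxis(W,-1,0)
g=(hsv[...,0]>55)&(hsv[...,0]<95)&(hsv[...,1]>120)&(x>.5)&(y<-.2)&(y>-.4); P=W[g]
print('pcb',g.sum(),np.percentile(P,[1,50,99],axis=0).round(3).tolist())
t=np.radians(15.8); c=np.array([.55,-.2992]); R=np.array([[np.cos(t),-np.sin(t)],[np.sin(t),np.cos(t)]])
L=(P[:,:2]-c)@R; i=(abs(L[:,0])<.062)&(abs(L[:,1])<.052); print('in tray',i.sum(),L[i].min(0).round(3),L[i].max(0).round(3),np.percentile(P[i,2],[5,50,95]).round(3))
print('loc->world target', (c+R@np.array([-.01,-.005])).round(4))
E
python3 rel.py 0.5465 -0.306 0.2 180 0 1
```

```text
pcb 4386 [[0.561, -0.289, 0.005], [0.597, -0.252, 0.009], [0.632, -0.212, 0.012]]
in tray 2549 [ 0.018 -0.005] [0.062 0.051] [0.006 0.009 0.011]
loc->world target [ 0.5417 -0.3067]
[0.0837, 0.0564, 0.0273] [-0.1, 0.09, -0.04] t 15.4
```

The PCB lies in the tray's back-left part (tray-local x > 18 mm). I'll set the relay down clear of it, at world (0.532, -0.317).

```bash
python3 -m crank '[[[0.035,0.033,0.03,0,0,0],[0.0695,0.0662,0.06,0,0,0],[0.0695,0.0662,0.1,0,0,0],[0.0695,0.0662,0.117,0,0,0],[0.0695,0.0662,0.117,0,0,0]]]'; python3 -m crank '[[[0,0,0,0,0,0],[0,0,0,0,0,0]]]'; python3 rel.py 0.5321 -0.3167 0.063 180 0 1
```

```text
time_s: 15.9
eef_pos: [0.5311, -0.3142, 0.1069]
orientation: [-3.136, 0.007, 0.019]
contact_force: [-0.2, 1.5, 0.3]
width: 0.0369
finger_force: 76.1
time_s: 16.1
eef_pos: [0.5336, -0.3169, 0.1155]
orientation: [3.139, -0.004, 0.017]
contact_force: [0.5, 0.2, 0.1]
width: 0.0372
finger_force: 76.1
[-0.0017, -0.0004, 0.0525] [0.17, -0.25, -0.0] t 16.1
```

```bash
python3 -m crank '[[[0,0,0.02,0,0,0],[0,0,0.035,0,0,0],[0,0,0.039,0,0,0],[0,0,0.039,0,0,0],[0,0,0.039,0,0,0]]]'; python3 rel.py 0.5321 -0.3167 0.063 180 0 1
```

```text
time_s: 16.6
eef_pos: [0.5328, -0.3172, 0.0737]
orientation: [3.141, -0.001, 0.016]
contact_force: [0.4, 0.5, -1.4]
width: 0.0372
finger_force: 76.1
[-0.0007, -0.0005, 0.0107] [0.04, -0.05, -0.06] t 16.6
```

```bash
python3 -m crank '[[[0,0,0.002,0,0,0],[0,0,0.004,0,0,0],[0,0,0.006,0,0,0],[0,0,0.0075,0,0,0],[0,0,0.0075,0,0,0]]]'; python3 -m crank '[[[0,0,0.001,0,0,0],[0,0,0.001,0,0,0]]]';python3 -m crank '[[[0,0,0.001,0,0,0],[0,0,0.001,0,0,0]]]'
```

```text
time_s: 17.1
eef_pos: [0.5324, -0.3169, 0.0648]
orientation: [-3.141, 0.001, 0.017]
contact_force: [0.1, -0.4, -0.6]
width: 0.0371
finger_force: 76.1
time_s: 17.3
eef_pos: [0.5325, -0.317, 0.0642]
orientation: [-3.141, 0.0, 0.017]
contact_force: [0.1, 0.1, -1.2]
width: 0.037
finger_force: 76.1
time_s: 17.5
eef_pos: [0.5325, -0.317, 0.0631]
orientation: [-3.141, 0.0, 0.017]
contact_force: [-0.8, 0.0, -0.9]
width: 0.0369
finger_force: 76.1
```

```bash
python3 -m crank '[[[0,0,0.0007,0,0,0],[0,0,0.0007,0,0,0]]]'; python3 -m crank '[[[0,0,0.0007,0,0,0],[0,0,0.0007,0,0,0]]]';python3 -m crank '[[[0,0,0.0007,0,0,0],[0,0,0.0007,0,0,0]]]'
```

```text
time_s: 17.7
eef_pos: [0.5326, -0.317, 0.0628]
orientation: [3.141, -0.0, 0.017]
contact_force: [-0.3, -0.3, 0.3]
width: 0.0365
finger_force: 76.4
time_s: 17.9
eef_pos: [0.5327, -0.317, 0.0627]
orientation: [3.141, -0.001, 0.017]
contact_force: [-2.4, 1.6, 4.6]
width: 0.0371
finger_force: 76.7
time_s: 18.1
eef_pos: [0.5327, -0.3171, 0.0627]
orientation: [3.141, -0.001, 0.017]
contact_force: [-2.8, 2.1, 8.1]
width: 0.037
finger_force: 77.2
```

The foot touched at 0.0627, as predicted. I ease the preload, lower the grip force, and open.

```bash
python3 -m crank '[[[0,0,-0.0014,0,0,0],[0,0,-0.0014,0,0,0]]]' 1 20; python3 -m crank '[[[0,0,0,0,0,0],[0,0,0,0,0,0],[0,0,0,0,0,0],[0,0,0,0,0,0]]]' -0.25; python3 -m crank '[[[0,0,-0.03,0,0,0],[0,0,-0.07,0,0,0],[0,0,-0.11,0,0,0],[0,0,-0.15,0,0,0],[-0.05,0,-0.15,0,0,0]]]'; python3 -m crank '[[[-0.05,0,0,0,0,0],[-0.08,0,0,0,0,0],[-0.08,0,0,0,0,0],[-0.08,0,0,0,0,0]]]'
python3 - <<'E'
from h import *
s=snapshot('wrist'); save(s,'w6'); W=cloud(s); x,y,z=np.moveaxis(W,-1,0)
m=(z>.074)&(z<.09)&(abs(y+.317)<.05)&(abs(x-.532)<.05); print('relay top',m.sum(),cv2.minAreaRect((W[m][:,:2]*1000).astype('f4')),np.percentile(z[m],[5,50,95]))
a=cv2.imread('pics/w6.png')
s=snapshot('side'); save(s,'s6'); b=cv2.imread('pics/s6.png')[120:320,250:430]
W=cloud(s); x,y,z=np.moveaxis(W,-1,0)
m=(z>.06)&(z<.12)&(abs(y-.105)<.03)&(x<.6)&(x>.45); P=W[m]; print('side guard',m.sum(),np.percentile(P,[2,50,98],axis=0).round(3).tolist())
cv2.imwrite('pics/j6.png',np.hstack([cv2.resize(a,(440,330)),cv2.resize(b,(297,330))]))
print(get_state()['time_s'],get_state()['eef_pos'])
E
```

```text
time_s: 18.3
eef_pos: [0.5327, -0.3171, 0.0628]
orientation: [3.141, -0.0, 0.017]
contact_force: [-0.2, 0.7, 2.1]
width: 0.0371
finger_force: 76.7
time_s: 18.7
eef_pos: [0.5325, -0.317, 0.0623]
orientation: [-3.141, 0.0, 0.016]
contact_force: [-0.1, 0.5, -0.2]
width: 0.0533
finger_force: 0.0
time_s: 19.2
eef_pos: [0.4877, -0.3193, 0.2192]
orientation: [3.135, -0.01, 0.02]
contact_force: [-0.7, 0.1, 1.4]
width: 0.0529
finger_force: 0.0
time_s: 19.6
eef_pos: [0.4024, -0.3193, 0.213]
orientation: [3.141, -0.001, 0.015]
contact_force: [-0.4, -1.0, -0.3]
width: 0.0534
finger_force: 0.0
relay top 3668 ((530.7880859375, -316.9002685546875), (37.839717864990234, 37.254844665527344), 0.5120013952255249) [0.07465035 0.0780204  0.08510553]
side guard 573 [[0.481, 0.094, 0.062], [0.517, 0.117, 0.084], [0.546, 0.122, 0.093]]
19.7 [ 0.40324251 -0.31911819  0.21256671]
```

View pics/j6.png

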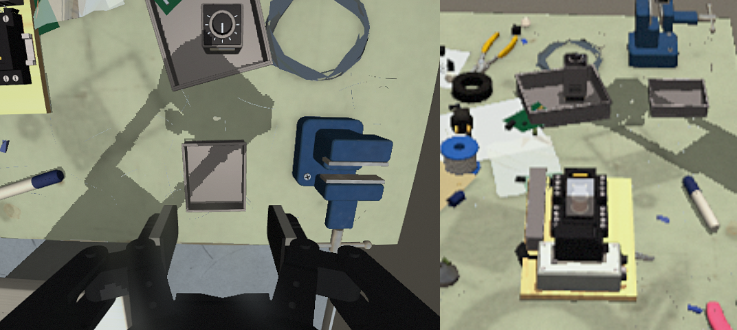

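The picture shows the timer standing upright in the larger tray at (222,25), its case top at 77 mm, which is 16 + 61. The guard is shut and the plain relay is still plugged in at (575,195). The robot touches nothing.

```bash
python3 -c "
from rig import job_done; print(job_done())"
```

```text
the job is handed in; nothing more can be done
None
```

I handed the job in at about 20 s: the toggle is off, the guard has snapped shut, the timer relay stands upright in the larger tray, and the plain relay is still plugged in.

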